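# Fit a fresh bayonet filter in the dust extractor

## Robot

A 7-joint arm with a two-finger parallel gripper is mounted at the origin on the work surface. World frame = base frame: x ahead of the robot, y to its left, z up, the work surface at z = 0. Lengths are in mm, angles in rad, forces in N, time in s.
With the tool pointing down it reaches from about 400 to 875 mm from the base axis. Payload 4.4 kg.
Tool frame: the origin (TCP) lies at the very end of the fingers, on their centre line; the grasp point (between the pads) lies 19 mm behind it; y points along the fingers, z is the direction in which the jaws open and shut, and the axes are right-handed (so a half turn about y gives the same grasp; the last joint's range is limited). The gripper opens to 85 mm and grips with 20 to 120 N. Pads are 22 mm wide; open, the fingers measure 114 mm over their backs; the gripper's body (76 mm by 85 mm) begins 54 mm behind the grasp point. The pads swing forward as they close: fully open they stand 13 mm farther back than shut.
Start: joints at [1.284, 0.628, 0.038, 1.517, -0.027, 0.996, -0.02], TCP at [142.384, -634.228, 231.313] pointing down, gripper open.
Joint ranges: [-3.06, 3.06], [-0.37, 2.12], [-1.25, 1.32], [0.18, 2.47], [-1.1, 4.24], [0.23, 1.98], [-2.94, 2.94]. Speed limits (rad/s): [2.57, 2.57, 3.14, 3.14, 3.14, 3.14, 3.14].

## Interface

Orientations are given as [roll, pitch, yaw] about the fixed x, y, z axes, in that order (R = Rz(yaw) Ry(pitch) Rx(roll)).
In Python, from cell import ctrl, imaging, finish_job gives the robot as it stands.
- The arm moves only by the shell command python3 -m inch 'ROWS'. ROWS is JSON, one flat list of numbers, 7 for each row, row after row: the opening, from 0 (shut) to 1 (fully open), then the shift along the tool's x, y, z in cm, then the turn, a rotation vector about the tool's x, y, z in degrees. A call has 1 to 12 rows; each row is the pose to reach, as a shift and turn from the pose commanded when the call began, along the tool's axes at that moment; what a row does not reach only later rows make up. A row lasts 1/10 s, in which the tool goes at most 50 mm and 8.59 degrees, less where a joint would pass 70% of its speed; a pose out of reach is approached as far as the arm can. A call with a gripper value outside its range is refused whole. The fingers move at their own pace and stop on an object; the grip force is fixed at half the most. Time passes only in rows, so rows that repeat a pose let the fingers close. It gives the time, the measured TCP pose, the force and the opening at its end, in the units of the state.
- ctrl.read_state(): the state, without advancing time (a new reading comes with each control period).
- imaging.get_image(name): name is "scene" or "top"; returns a dict with "img" (400x640x3 uint8, red, green, blue), "fx", "fy", "cx", "cy" (pixels), "R" (3x3) and "t" (3): a world point X has camera coordinates R X + t. Camera axes: x right, y down, z forward; pixel columns grow to the right and rows downward; lengths in mm; the calibration is good to about 2 mm. A picture is of the moment at which its call begins. There is no depth.
- finish_job(): hands the job in, once; it reports no verdict.
The state is a dict: "clock": time; "qpos": joint angles; "qd": joint speeds; "tau": joint torques, N m; "eef_pos": TCP position; "tool_rot": TCP orientation; "force": force on the tool from outside, world axes, zero at the start; "torque": the same for the moment, N m; "width": finger opening in mm.
Only numpy, scipy, OpenCV 4.12 (cv2) and the standard library are available. Lean on these libraries where they do the work, as an engineer would, in place of code of your own. Each camera call takes 0.05 s, during which the arm holds its last target.

## Task

The dust extractor's clogged exhaust filter has been taken out: fit the clean one, with white pleats and a blue grip bar, in the empty collar on the sloping deck. It is a spring bayonet, and the collar may sit turned either way, so feel for the place where the two lugs drop into the slots, push in against the spring, turn clockwise as far as it goes (a little under a quarter turn) and ease off so that it springs up and clicks home, then let go. Leave the clogged filter and everything else on the bench where it is.

Things in the scene. Friction and masses are not known exactly. Their poses are not given: they have to be found in the camera images.
- filter: the clean filter: a canister 140 mm tall, 0.25 to 0.43 kg, standing upright on the bench; origin at the centre of its foot's underside, z up its middle. From the foot: black spigot, 56 mm diameter, 40 mm tall, lowest 10 mm tapering to a flat 44 mm foot; drum of white pleats with blue end plates, 96 mm diameter, z = 40 to 106 mm; then a blue grip bar. A half turn about z makes no difference
- filter_lugs (a point): the point on the filter's axis midway between its two orange lugs, z = 18 mm above the foot. The lugs stick out of the spigot on opposite sides, along the filter's x and -x; each is 10 mm wide, 8 mm tall (14 to 22 mm above the foot) and reaches out to 38 mm from the axis
- filter_grip (a point): centre of the filter's blue grip bar, 123 mm above the foot: 76 mm long along the filter's x (in line with the lugs), 24 mm wide along y, 34 mm tall (106 to 140 mm above the foot)
- seat: the empty bayonet seat on the extractor's sloping green deck, fixed to the extractor. Origin: centre of the top rim of its aluminium collar; z: the collar's axis, pointing out of the deck, leaning 35 degrees from vertical to the extractor's front (which here looks away from the robot); x: up the slope. Collar: bore 60 mm, outer diameter 100 mm, rim 10 mm above the deck
- seat_slots (a point): on the seat's axis 14 mm below the rim: where the foot is while the lugs rest on the rim. Two opposite slots, 15 mm wide, let the lugs in: at +40 and -140 degrees from the seat's x (positive is counter-clockwise seen from outside), give or take 25 degrees, as the collar is clamped as it was last left. This angle is seen or felt, not reported; the collar does not turn by hand
- seat_plate (a point): on the seat's axis 20 mm below the rim: where the foot meets the sprung seal plate once the lugs are in the slots. The spring takes 5.6 N to start and 700 N/m more; the plate stops when the foot is 34.5 mm below the rim. A filter let go in the slots without turning is held out at this height
- seat_ledge (a point): on the seat's axis 32 mm below the rim. With the foot deeper than this the lugs are free below the 10 mm ledge and can turn, clockwise seen from outside only, about 80 degrees to a firm stop. Let go short of the stop, the spring holds the lugs against the ledge: the foot stays at this height, not home, but the bar can be regrasped and the turn resumed after pushing in
- seat_home (a point): on the seat's axis 27 mm below the rim: where the foot rests when home. Just before the stop, 80 degrees from the slots, the ledge has a notch 15 mm wide and 5 mm deep in its underside; when the push is eased off there, the spring lifts the lugs 5 mm into the notch and they cannot turn any more
- extractor: the fixed compact dust extractor that carries the seat: grey dust box, green motor head, 320 mm deep, 340 mm wide, 172 mm high, black carrying handle behind the deck up to 228 mm. Its origin is the centre of its underside, its front is at -x and here looks away from the robot, give or take 17 degrees. The front is 75 mm high; from it the deck rises at 35 degrees. The seat's origin is at x = -94 mm, y = 0, z = 134 mm
- clogged_filter: the clogged filter that was taken out, same shape as the clean one, brown pleats and grey end plates, standing on the bench; its origin is under its foot
- sanding_block: cork sanding block 110 x 62 x 30 mm lying on the bench; origin under its centre
- glue_bottle: cream glue bottle with a red nozzle, 60 mm diameter, 200 mm tall; origin under its foot
- mallet: joiner's mallet lying on the bench, 310 mm long, head 72 x 125 x 65 mm at its +x end; origin on the bench near its middle
- chisel_wide: chisel lying on the bench, 265 mm long, wooden handle to -x; origin on the bench near its middle
- chisel_narrow: a second chisel, the same size; origin on the bench near its middle
- bar_clamp: steel bar clamp with a red handle lying on the bench, 370 mm long; origin on the bench near its middle
Not all that is in view belongs to the job. What is shaped like the clogged_filter but green or yellow is not meant.

How it is judged:
By the outcome, as a careful person would: the job done as asked, in the order asked, and still so for the second after the job is handed in, with the robot touching nothing.
It also fails if it takes over 54 s, if anything falls off the work surface, if the arm or the gripper's body presses on something with over 40 N, if the wrist force passes 120 N, or if a joint passes its speed limit or range.

## Working session

There is one attempt and no reset: what is moved stays moved. The work goes in short steps, Python scripts to look and compute and a shell command to move; the robot and the scene stay as the last step left them, time stands still between calls to the robot, and variables do not carry over. Pictures are saved under pics/ and viewed, and the job is handed in when it is done.

```bash
ls; mkdir -p pics
python3 - <<'E'
from cell import ctrl, imaging
import cv2, json
print(ctrl.read_state())
for n in("scene","top"):
    d=imaging.get_image(n); cv2.imwrite(f"pics/{n}0.png",d["img"][:,:,::-1])
    print(n,d["fx"],d["fy"],d["cx"],d["cy"],d["R"],d["t"])
E
```

```text
pics
{'clock': 0.0, 'qpos': array([ 1.2842102 ,  0.62935066,  0.03846417,  1.5183893 , -0.02702608,
        0.99629217, -0.01998564]), 'qd': array([ 0.00043942,  0.00042038, -0.00041706, -0.00060102,  0.00088005,
        0.0012978 ,  0.00099072]), 'tau': array([-9.20034690e-04, -5.63397789e+01,  1.22621600e+00, -1.93447548e+01,
        1.11136684e-02,  1.05830067e-02, -2.27197887e-06]), 'eef_pos': array([ 142.23114841, -633.59659012,  230.37974524]), 'tool_rot': array([-1.57271718e+00, -1.72270603e-05, -2.92082480e+00]), 'force': array([ 0.14858235,  0.37074279, -0.66050981]), 'torque': array([0.02694287, 0.01360911, 0.00635319]), 'width': 85.29522527549558}
scene 512.777684374758 512.777684374758 316.4673597278034 194.8092299926196 [[ 3.98883608e-01  9.17001470e-01 -4.12651301e-04]
 [ 6.29900898e-01 -2.74325604e-01 -7.26615663e-01]
 [-6.66420832e-01  2.89575148e-01 -6.87044036e-01]] [-209.62716868 -242.36334814 2111.77540916]
top 512.220910707304 512.220910707304 325.00002605577185 190.610205867936 [[-7.28973812e-03 -9.99973095e-01  8.17954549e-04]
 [-9.81587458e-01  6.99956862e-03 -1.90884960e-01]
 [ 1.90874099e-01 -2.19439530e-03 -9.81612074e-01]] [   2.39604061  519.6214435  1820.61815095]
```

View pics/scene0.png

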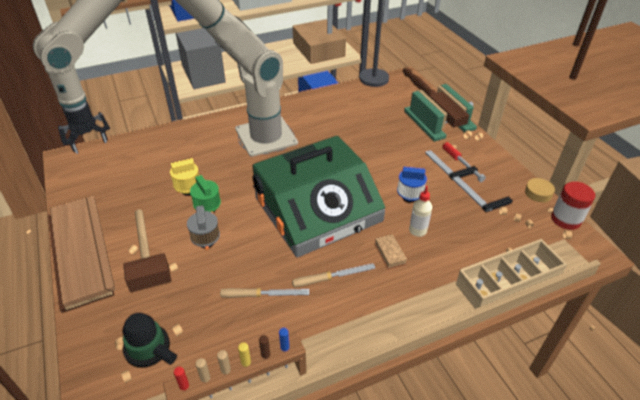

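View pics/top0.png

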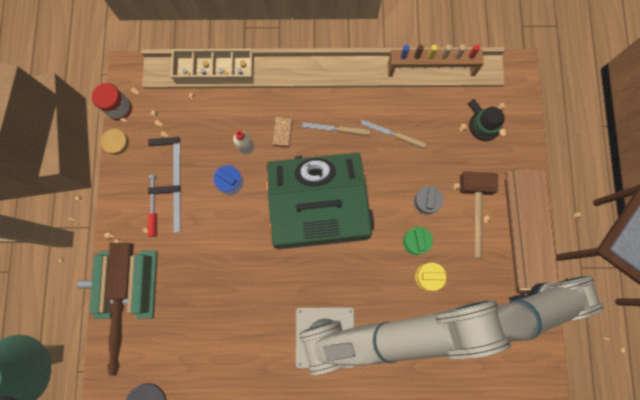

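Candidates for the clean filter are canisters with a bar on top:
- blue and white: scene (411,183), top (228,180)
- grey (clogged): scene (203,230), top (429,199)
- green: scene (205,195), top (418,240)
- yellow: scene (184,176), top (431,277)

By the description it is the blue and white one. I'll check that in a crop.

Run:
```python
import cv2, numpy as np
s=cv2.imread("pics/scene0.png"); t=cv2.imread("pics/top0.png")
def c(im,u,v,r=28,k=380): return cv2.resize(im[v-r:v+r,u-r:u+r],(k,k),interpolation=cv2.INTER_CUBIC)
cv2.imwrite("pics/crop1.png",np.hstack([c(s,411,183),c(t,228,180)]))
cv2.imwrite("pics/crop2.png",np.hstack([c(s,333,201),c(t,315,172)]))
```

```text
(no output)
```

View pics/crop1.png

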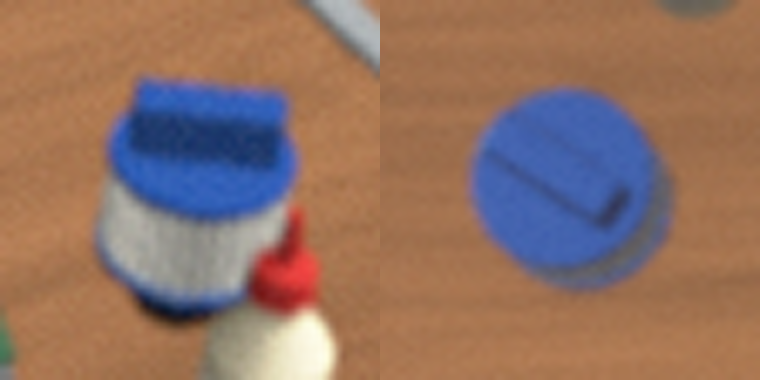

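View pics/crop2.png

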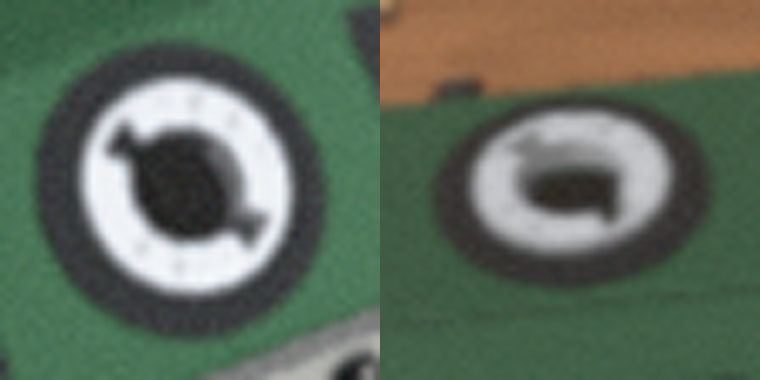

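The crop confirms it. The target has white pleats, blue plates and a blue bar, at scene (411,183) and top (228,180). The collar's slots are visible in the scene view at about (323,193) and (342,206). Next I measure all of these.

```bash
cat > h.py <<'E'
import cv2, numpy as np
K={'scene':(512.777684374758,316.4673597278034,194.8092299926196,np.array([[ 3.98883608e-01,9.17001470e-01,-4.12651301e-04],[6.29900898e-01,-2.74325604e-01,-7.26615663e-01],[-6.66420832e-01,2.89575148e-01,-6.87044036e-01]]),np.array([-209.62716868,-242.36334814,2111.77540916])),
'top':(512.220910707304,325.00002605577185,190.610205867936,np.array([[-7.28973812e-03,-9.99973095e-01,8.17954549e-04],[-9.81587458e-01,6.99956862e-03,-1.90884960e-01],[1.90874099e-01,-2.19439530e-03,-9.81612074e-01]]),np.array([2.39604061,519.6214435,1820.61815095]))}
def ray(n,uv):
    f,cx,cy,R,t=K[n]; uv=np.asarray(uv,float)
    d=np.stack([(uv[...,0]-cx)/f,(uv[...,1]-cy)/f,np.ones(uv.shape[:-1])],-1)@R
    return -R.T@t,d/np.linalg.norm(d,axis=-1,keepdims=True)
def onplane(n,uv,z=None,p0=None,nn=None):
    c,d=ray(n,uv)
    if p0 is None: p0=np.array([0,0,z]);nn=np.array([0,0,1.])
    return c+d*(((p0-c)@nn)/(d@nn))[...,None]
def proj(n,X):
    f,cx,cy,R,t=K[n]; p=np.asarray(X)@R.T+t
    return np.stack([f*p[...,0]/p[...,2]+cx,f*p[...,1]/p[...,2]+cy],-1)
def tri(a,b):
    c1,d1=ray('scene',a);c2,d2=ray('top',b)
    s=np.linalg.lstsq(np.stack([d1,-d2],1),c2-c1,rcond=None)[0]
    p,q=c1+d1*s[0],c2+d2*s[1]; return (p+q)/2,np.linalg.norm(p-q)
E
python3 - <<'E'
from h import *
ims={n:cv2.imread(f"pics/{n}0.png") for n in K}
# white ring ellipses
for n,(u,v) in {'scene':(333,201),'top':(315,172)}.items():
    im=ims[n].astype(int); m=(im.min(2)>(125))&((im.max(2)-im.min(2))<40)
    w=np.zeros_like(m);w[v-22:v+22,u-25:u+25]=1;m=(m&w.astype(bool)).astype(np.uint8)
    cs,_=cv2.findContours(m,cv2.RETR_EXTERNAL,cv2.CHAIN_APPROX_NONE)
    c=max(cs,key=cv2.contourArea); print(n,'ring',cv2.fitEllipse(cv2.convexHull(c)))
for n,(u,v) in {'scene':(411,183),'top':(228,180)}.items():
    im=ims[n].astype(int); m=(im[...,0]>im[...,2]+40)
    w=np.zeros_like(m);w[v-30:v+30,u-30:u+30]=1;m=(m&w.astype(bool)).astype(np.uint8)
    ys,xs=np.nonzero(m);print(n,'blue',xs.min(),xs.max(),ys.min(),ys.max())
    if n=='top':
        cs,_=cv2.findContours(m,cv2.RETR_EXTERNAL,cv2.CHAIN_APPROX_NONE);c=max(cs,key=cv2.contourArea)
        e=cv2.fitEllipse(c);print(e,onplane('top',[e[0]],106))
    d=(m>0)&(im[...,0]<(115))
    d=cv2.morphologyEx(d.astype(np.uint8),cv2.MORPH_OPEN,np.ones((2,2)))
    cs,_=cv2.findContours(d,cv2.RETR_EXTERNAL,cv2.CHAIN_APPROX_NONE)
    for c in cs:
        if len(c)>5: print(n,'dark',cv2.minAreaRect(c))
def c(im,u,v,r,k): return cv2.resize(im[v-r:v+r,u-r:u+r],(k,k),interpolation=cv2.INTER_CUBIC)
cv2.imwrite("pics/ext_s.png",c(ims['scene'],320,195,72,600))
cv2.imwrite("pics/ext_t.png",c(ims['top'],320,200,60,600))
cv2.imwrite("pics/fil.png",np.hstack([c(ims['scene'],411,183,18,400),c(ims['top'],228,180,18,400)]))
E
```

```text
scene ring ((332.0096435546875, 199.9637908935547), (30.178964614868164, 32.579559326171875), 144.28533935546875)
top ring ((314.5517272949219, 170.1680145263672), (19.772830963134766, 28.945362091064453), 82.97887420654297)
scene blue 399 426 167 200
scene dark ((413.47821044921875, 176.1637420654297), (19.361984252929688, 4.163156509399414), 7.594643592834473)
top blue 214 240 165 191
((226.60934448242188, 178.0111541748047), (24.935518264770508, 25.846050262451172), 64.0266342163086) [[556.89846985 348.433174   106.        ]]
```

View pics/ext_s.png

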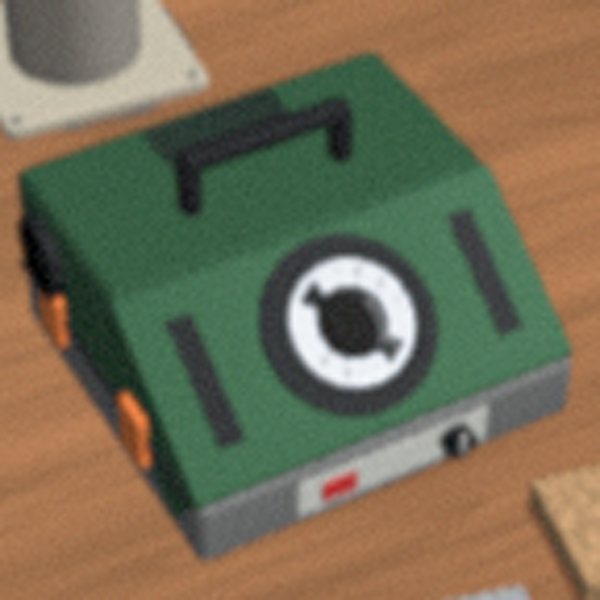

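View pics/ext_t.png

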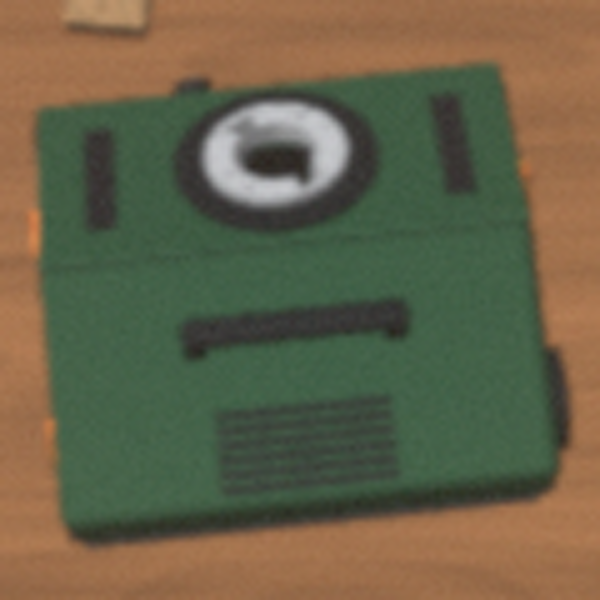

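View pics/fil.png

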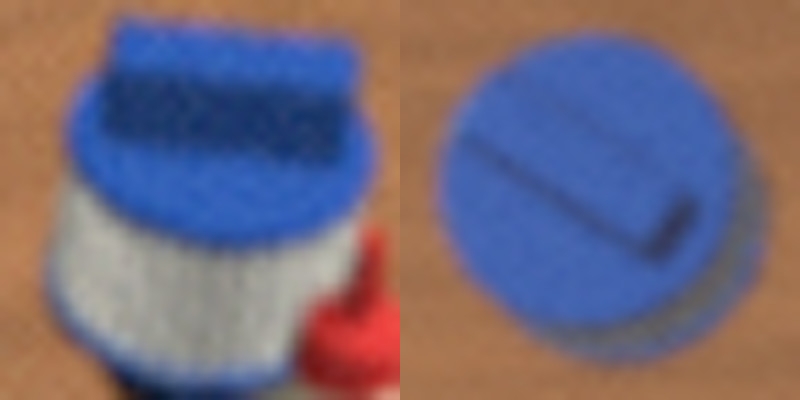

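Run:
```python
from h import *
def cv(p,s,o): return (np.array(p,float)+.5)*s-.5+np.array(o)
def yaw(P): d=P[1]-P[0]; return np.degrees(np.arctan2(d[1],d[0])),P.round(1).tolist(),np.linalg.norm(d).round(1)
S=(.24,(248,123));T=(.2,(260,140))
print('ridge t',yaw(onplane('top',cv([(40,268),(527,222)],*T),172)))
print('front t',yaw(onplane('top',cv([(40,110),(497,66)],*T),75)))
print('ridge s',yaw(onplane('scene',cv([(120,297),(492,165)],*S),172)))
print('front s',yaw(onplane('scene',cv([(195,510),(570,355)],*S),75)))
c,e=tri((332.0,200.0),(314.55,170.2));print('rim centre',c,e)
print(onplane('scene',np.array([[332.,200]]),134),onplane('top',np.array([[314.55,170.2]]),134))
F=(.09,(393,165));G=(.09,(210,162))
print('bar s top',yaw(onplane('scene',cv([(105,70),(355,97)],*F),140)))
print('bar s bot',yaw(onplane('scene',cv([(100,135),(345,165)],*F),106)))
print('bar s far top',yaw(onplane('scene',cv([(118,17),(358,45)],*F),140)))
print('bar t line',yaw(onplane('top',cv([(65,135),(250,255)],*G),106)))
print('bar t end',yaw(onplane('top',cv([(250,255),(285,200)],*G),106)))
print('bar t far',yaw(onplane('top',cv([(110,70),(250,155)],*G),140)))
# slots in scene, pixel of crop2 (56->380)
for yw in (3,5,7):
    a=np.radians(yw)
    ex=np.array([np.cos(a),np.sin(a),0]);ey=np.array([-np.sin(a),np.cos(a),0]);t=np.radians(35)
    z=-np.sin(t)*(-1)*ex*1  # placeholder
    X=np.cos(t)*ex+np.sin(t)*np.array([0,0,1]);Z=-np.sin(t)*ex+np.cos(t)*np.array([0,0,1]);Y=np.cross(Z,X)
    P=onplane('scene',cv([(122,137),(248,225)],56/380,(305,173)),p0=c,nn=Z)-c
    print(yw,[(np.degrees(np.arctan2(p@Y,p@X)).round(1),np.linalg.norm(p).round(1)) for p in P], 'line',np.degrees(np.arctan2((P[0]-P[1])@Y,(P[0]-P[1])@X)))
```

```text
ridge t (np.float64(-84.90612571566983), [[488.3, 194.5, 172.0], [518.0, -138.0, 172.0]], np.float64(333.8))
front t (np.float64(-84.72956144542196), [[623.9, 207.0, 75.0], [654.7, -126.6, 75.0]], np.float64(335.0))
ridge s (np.float64(94.5328059357272), [[520.1, -134.5, 172.0], [494.0, 193.9, 172.0]], np.float64(329.5))
front s (np.float64(95.48808854224413), [[659.6, -132.5, 75.0], [627.5, 201.4, 75.0]], np.float64(335.4))
rim centre [576.77466449  33.7286123  130.98624826] 2.8540092297089164
[[579.22406251  30.96827671 134.        ]] [[576.59068044  35.00677575 134.        ]]
bar s top (np.float64(56.885435278757164), [[550.3, 305.3, 140.0], [591.5, 368.4, 140.0]], np.float64(75.4))
bar s bot (np.float64(55.74149714774612), [[543.7, 311.8, 106.0], [586.1, 373.9, 106.0]], np.float64(75.2))
bar s far top (np.float64(56.00432428344615), [[530.2, 321.7, 140.0], [571.1, 382.3, 140.0]], np.float64(73.1))
bar t line (np.float64(-123.3370914830358), [[572.9, 388.8, 106.0], [533.2, 328.5, 106.0]], np.float64(72.3))
bar t end (np.float64(-30.891246396568473), [[533.2, 328.5, 106.0], [551.1, 317.8, 106.0]], np.float64(20.9))
bar t far (np.float64(-121.75369548432606), [[586.0, 368.0, 140.0], [558.2, 323.1, 140.0]], np.float64(52.8))
3 [(np.float64(168.7), np.float64(163.4)), (np.float64(-10.5), np.float64(114.7))] line 169.03305141603735
5 [(np.float64(167.2), np.float64(160.0)), (np.float64(-11.9), np.float64(112.8))] line 167.58059289131296
7 [(np.float64(165.8), np.float64(156.4)), (np.float64(-13.4), np.float64(110.8))] line 166.14250035938997
```

```bash
cat >> h.py <<'E'
YAW=185.0; C=np.array([577.,33.5,134.])
a=np.radians(YAW);t=np.radians(35);k=np.array([0,0,1.])
ex=np.array([np.cos(a),np.sin(a),0])
X=np.cos(t)*ex+np.sin(t)*k; Z=-np.sin(t)*ex+np.cos(t)*k; Y=np.cross(Z,X)
E
python3 - <<'E'
from h import *
print(X,Y,Z)
def cv(p,s,o): return (np.array(p,float)+.5)*s-.5+np.array(o)
im=cv2.imread("pics/scene0.png")
# rectify rim plane, centre from scene alone
c0=onplane('scene',np.array([[332.,200]]),134)[0]
print(proj('scene',c0))
P=onplane('scene',cv([(122,137),(248,225)],56/380,(305,173)),p0=c0,nn=Z)-c0
print([(np.degrees(np.arctan2(p@Y,p@X)).round(1),np.linalg.norm(p).round(1)) for p in P],np.degrees(np.arctan2((P[0]-P[1])@Y,(P[0]-P[1])@X)))
# darkness vs angle at radius 36..44
g=im.astype(np.float32).mean(2)
for th in range(0,360,4):
    q=np.radians(th); v=[]
    for r in (33,36,39): 
        u=proj('scene',c0+r*(np.cos(q)*X+np.sin(q)*Y)).astype(np.float32)
        v.append(float(cv2.getRectSubPix(g,(1,1),(float(u[0]),float(u[1])))[0,0]))
    if np.mean(v)<170: print(th,np.round(v))
E
```

```text
[-0.81603492 -0.0713938   0.57357644] [ 0.08715574 -0.9961947   0.        ] [0.5713938  0.04999048 0.81915204]
[331.99999987 200.        ]
[(np.float64(31.5), np.float64(38.2)), (np.float64(-142.9), np.float64(34.9))] 34.16517199773287
24 [131. 129. 130.]
28 [89. 86. 94.]
32 [63. 57. 81.]
36 [60. 59. 78.]
40 [72. 74. 86.]
44 [108. 107. 110.]
48 [151. 161. 161.]
204 [146. 156. 162.]
208 [106. 110. 123.]
212 [ 82.  82. 112.]
216 [ 82.  82. 110.]
220 [ 93.  98. 118.]
224 [117. 117. 125.]
228 [148. 150. 152.]
```

```bash
cat >> h.py <<'E'
from scipy.spatial.transform import Rotation as Ro
def goal(pos,zdir,ydir):
    z=np.array(zdir,float);y=np.array(ydir,float);y/=np.linalg.norm(y);z-=y*(z@y);z/=np.linalg.norm(z)
    return np.array(pos,float),np.stack([np.cross(y,z),y,z],1)
def step(st,pos,R):
    R0=Ro.from_euler('xyz',st['tool_rot']).as_matrix()
    return (R0.T@(np.array(pos)-st['eef_pos'])/10).round(2),np.degrees(Ro.from_matrix(R0.T@R).as_rotvec()).round(1)
def down(yaw): 
    b=np.radians(yaw); return [np.cos(b),np.sin(b),0],[0,0,-1]
E
python3 - <<'E'
from h import *
im=cv2.imread("pics/top0.png").astype(int)
from cell import ctrl
print('bottle tip',onplane('top',np.array([[239.,134.]]),200), onplane('scene',np.array([[427.,193.]]),200),'body',onplane('top',np.array([[244.,146.]]),120))
st=ctrl.read_state()
print(step(st,*goal((600,-250,330),*down(-33.5))))
print(step(st,*goal((559,348,330),*down(-33.5))))
E
```

```text
bottle tip [[690.20341565 292.26074988 200.        ]] [[728.90490268 280.65322992 200.        ]] body [[670.46178126 287.02804552 120.        ]]
(array([-53.06,  -9.9 , -27.43]), array([  0.1, -43.8,  -0. ]))
(array([-62.16,  -9.8 , -86.67]), array([  0.1, -43.8,  -0. ]))
```

```bash
python3 -m inch '[1,-53,-9.9,-27.4,0,-43.8,0, 1,-53,-9.9,-27.4,0,-43.8,0, 1,-53,-9.9,-27.4,0,-43.8,0, 1,-53,-9.9,-27.4,0,-43.8,0, 1,-53,-9.9,-27.4,0,-43.8,0, 1,-53,-9.9,-27.4,0,-43.8,0, 1,-53,-9.9,-27.4,0,-43.8,0, 1,-53,-9.9,-27.4,0,-43.8,0, 1,-53,-9.9,-27.4,0,-43.8,0, 1,-53,-9.9,-27.4,0,-43.8,0, 1,-62.2,-9.9,-86.7,0,-43.8,0, 1,-62.2,-9.9,-86.7,0,-43.8,0]'
python3 - <<'E'
from h import *
from cell import ctrl
st=ctrl.read_state(); print(st['qpos'].round(2),st['force'])
print(step(st,*goal((559,348,200),*down(-33.5))))
E
```

```text
clock: 1.3
eef_pos: [526.9, -215.4, 315.1]
tool_rot: [-1.572, 0.0, -2.156]
force: [0.8, 0.4, 0.3]
width: 85.2
[ 0.49  0.43 -0.23  1.63  0.11  1.09 -0.35] [0.83057773 0.44449493 0.26857033]
(array([-48.73,  11.55, -28.43]), array([ 0., -0., -0.]))
```

```bash
python3 -m inch '[1,-48.7,0,-28.4,0,0,0, 1,-48.7,0,-28.4,0,0,0, 1,-48.7,0,-28.4,0,0,0, 1,-48.7,0,-28.4,0,0,0, 1,-48.7,0,-28.4,0,0,0, 1,-48.7,0,-28.4,0,0,0, 1,-48.7,0,-28.4,0,0,0, 1,-48.7,0,-28.4,0,0,0, 1,-48.7,0,-28.4,0,0,0, 1,-48.7,0,-28.4,0,0,0, 1,-48.7,8.5,-28.4,0,0,0, 1,-48.7,8.5,-28.4,0,0,0]'
python3 - <<'E'
from h import *
from cell import ctrl,imaging
st=ctrl.read_state(); print(st['qpos'].round(2),st['eef_pos'])
print(step(st,*goal((559,348,108),*down(-33.5))))
for n in K: 
    d=imaging.get_image(n)['img'][:,:,::-1]; u,v=proj(n,[559,348,180]).astype(int);u,v=max(u,50),max(v,50)
    cv2.imwrite(f'pics/g_{n}.png',cv2.resize(d[v-50:v+50,u-50:u+50],(400,400),interpolation=cv2.INTER_CUBIC))
cv2.imwrite('pics/g1.png',np.hstack([cv2.imread(f'pics/g_{n}.png') for n in K]))
E
```

```text
clock: 2.5
eef_pos: [558.6, 344.2, 235.4]
tool_rot: [-1.57, 0.003, -2.155]
force: [0.4, -0.1, -0.4]
width: 85.4
[-0.42  0.65 -0.3   1.49  0.21  1.03 -1.36] [558.58988822 344.17586017 235.41966584]
(array([-0.31, 12.74, -0.19]), array([-0.1,  0. , -0.1]))
```

View pics/g1.png

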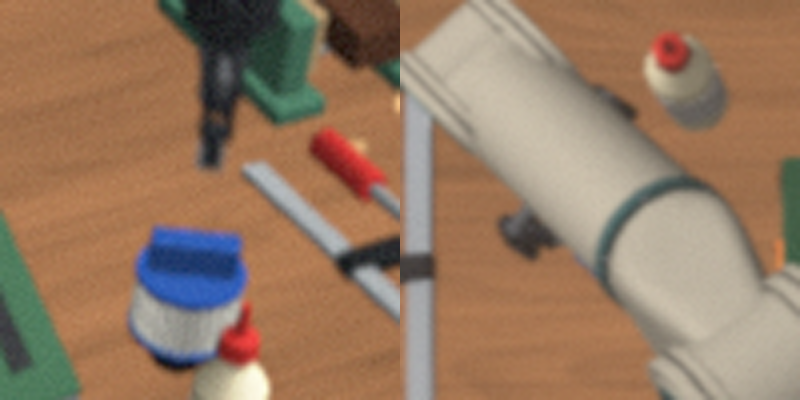

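The crop shows the gripper above the blue bar (scene view, tip at crop pixel (210,160)). I'm checking the alignment numerically.

Run:
```python
from h import *
from cell import ctrl
st=ctrl.read_state(); print(st['eef_pos'])
u,v=proj('scene',[559,348,180]).astype(int)
f=lambda P:((proj('scene',P)-[u-50,v-50]+.5)*4-.5).round(0)
print(f(st['eef_pos']),f([559,348,140]),[f(np.array([559,348,140])+s*38*np.array([np.cos(np.radians(56.5)),np.sin(np.radians(56.5)),0])+w*12*np.array([np.sin(np.radians(56.5)),-np.cos(np.radians(56.5)),0])) for s in(-1,1) for w in (-1,1)])
```

```text
[553.19487948 344.93785955 228.72233884]
[206. 152.] [198. 238.] [array([154., 224.]), array([153., 242.]), array([244., 234.]), array([243., 252.])]
```

```bash
python3 -m inch '[1,0,4,0,0,0,0, 1,0,7,0,0,0,0, 1,0,9.5,0,0,0,0, 1,0,11.2,0,0,0,0, 1,0,12.1,0,0,0,0, 1,0,12.1,0,0,0,0, 1,0,12.1,0,0,0,0]'
python3 - <<'E'
from h import *
from cell import ctrl
st=ctrl.read_state(); print(step(st,*goal((559,348,108),*down(-33.5))))
E
```

```text
clock: 3.3
eef_pos: [559.1, 341.7, 115.8]
tool_rot: [-1.57, 0.001, -2.157]
force: [0.0, -1.1, -0.3]
width: 85.6
(array([-0.52,  0.78, -0.36]), array([-0. , -0.1, -0.1]))
```

```bash
python3 -m inch '[1,-0.4,0.7,-0.3,0,0,0, 1,-0.4,0.7,-0.3,0,0,0, 1,-0.4,0.7,-0.3,0,0,0]'
python3 -m inch '[0,0,0,0,0,0,0, 0,0,0,0,0,0,0, 0,0,0,0,0,0,0, 0,0,0,0,0,0,0, 0,0,0,0,0,0,0, 0,0,0,0,0,0,0]'
```

```text
clock: 3.6
eef_pos: [558.1, 347.1, 108.1]
tool_rot: [-1.571, 0.0, -2.156]
force: [0.5, -0.6, 0.2]
width: 85.2
clock: 4.2
eef_pos: [558.3, 346.8, 108.0]
tool_rot: [-1.571, 0.001, -2.156]
force: [-0.3, -0.2, 1.2]
width: 23.1
```

```bash
python3 -m inch '[0,0,-2,0,0,0,0, 0,0,-6,0,0,0,0, 0,0,-11,0,0,0,0, 0,0,-16,0,0,0,0, 0,0,-20,0,0,0,0, 0,0,-22,0,0,0,0, 0,0,-22,0,0,0,0, 0,0,-22,0,0,0,0]'
python3 - <<'E'
from h import *
from cell import ctrl,imaging
st=ctrl.read_state(); print(st['qpos'].round(2),st['eef_pos'],st['force'],st['width'])
for n in K: 
    d=imaging.get_image(n)['img'][:,:,::-1]; u,v=proj(n,[559,348,270]).astype(int);u,v=max(u,40),max(v,40)
    print(n,u,v)
    cv2.imwrite(f'pics/l_{n}.png',cv2.resize(d[v-40:v+40,u-40:u+40],(400,400),interpolation=cv2.INTER_CUBIC))
cv2.imwrite('pics/l1.png',np.hstack([cv2.imread(f'pics/l_{n}.png') for n in K]))
# pre-insert goal: foot 60 above rim
phi=np.radians(35.5); zd=-(np.cos(phi+np.pi/2)*X+np.sin(phi+np.pi/2)*Y)
print(zd, step(st,*goal(C+Z*(60+108),zd,-Z)),C+Z*168)
E
```

```text
clock: 5.0
eef_pos: [557.4, 345.9, 326.2]
tool_rot: [-1.571, -0.003, -2.156]
force: [-0.4, -1.0, -2.8]
width: 23.3
[-0.42  0.58 -0.32  1.36  0.18  1.24 -1.33] [557.43840953 345.9293639  326.17863571] [-0.39265554 -0.96839412 -2.77321518] 23.339225401995016
scene 419 138
top 217 166
[-0.54482873  0.76955897  0.33307753] (array([18.94,  5.49, 26.44]), array([ -36.1, -157.1,   34.4])) [672.99415921  41.8984007  271.61754344]
```

View pics/l1.png

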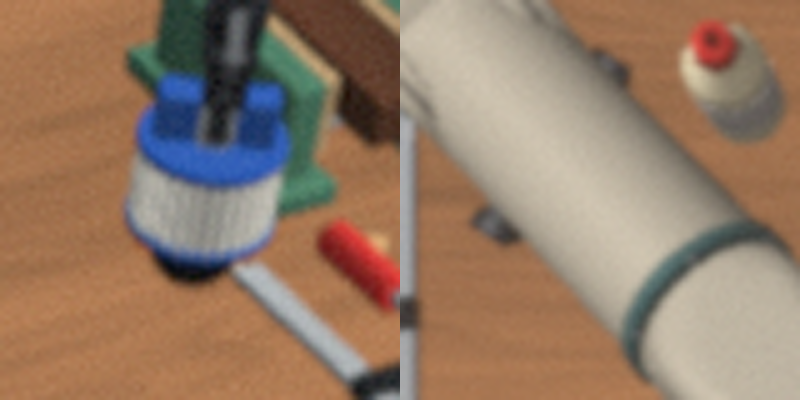

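Run:
```python
from h import *
from cell import ctrl
st=ctrl.read_state()
phi=np.radians(35.5); zd=(np.cos(phi+np.pi/2)*X+np.sin(phi+np.pi/2)*Y)
print(st['eef_pos'],zd, step(st,*goal(C+Z*(90+108),zd,-Z)),C+Z*198)
```

```text
[557.08436702 345.59994593 324.92925438] [ 0.54482873 -0.76955897 -0.33307753] (array([17.82,  2.91, 27.79]), array([-24.1,  15.4, -25.2])) [690.13597336  43.39811511 296.19210477]
```

```bash
python3 -m inch '[0,1.8,0.2,2.8,-2.4,1.5,-2.5, 0,4.5,0.5,7,-6,4,-6.3, 0,7.2,0.8,11,-9.6,6.2,-10, 0,9.8,1.2,15.3,-13.3,8.5,-13.9, 0,12.5,1.7,19.5,-16.9,10.8,-17.6, 0,15.2,2.3,23.6,-20.5,13.1,-21.4, 0,17,2.8,26.5,-23,14.7,-24, 0,17.8,2.9,27.8,-24.1,15.4,-25.2, 0,17.8,2.9,27.8,-24.1,15.4,-25.2, 0,17.8,2.9,27.8,-24.1,15.4,-25.2, 0,17.8,2.9,27.8,-24.1,15.4,-25.2]'
cat > look.py <<'E'
from h import *
from cell import ctrl,imaging
import sys
def look(tag,P,r=45):
    o=[]
    for n in K:
        d=imaging.get_image(n)['img'][:,:,::-1]; cv2.imwrite(f'pics/{tag}_{n}_full.png',d)
        u,v=proj(n,P).astype(int);u,v=max(u,r),max(v,r); print(n,u-r,v-r,'scale',2*r/400)
        o.append(cv2.resize(d[v-r:v+r,u-r:u+r],(400,400),interpolation=cv2.INTER_CUBIC))
    cv2.imwrite(f'pics/{tag}.png',np.hstack(o))
E
python3 - <<'E'
from look import *
look('h1',C+50*Z)
st=ctrl.read_state();print(st['qpos'].round(2),st['force'],st['eef_pos'])
phi=np.radians(35.5); zd=(np.cos(phi+np.pi/2)*X+np.sin(phi+np.pi/2)*Y)
print(step(st,*goal(C+Z*(90+108),zd,-Z)),step(st,*goal(C+Z*(5+108),zd,-Z)))
E
```

```text
clock: 6.2
eef_pos: [690.2, 65.8, 313.7]
tool_rot: [-1.877, -0.344, -2.352]
force: [-0.7, 8.7, -5.9]
width: 23.1
scene 292 150 scale 0.225
top 269 114 scale 0.225
[-0.16  0.99  0.2   0.64 -0.15  1.98 -0.91] [-1.23245695 -1.93722151 -2.80364586] [691.54321248  52.34261689 314.98713058]
(array([0.01, 1.78, 1.09]), array([-5. ,  0.1, -7.6])) (array([ 1.12, 10.17,  0.35]), array([-5. ,  0.1, -7.6]))
```

View pics/h1.png

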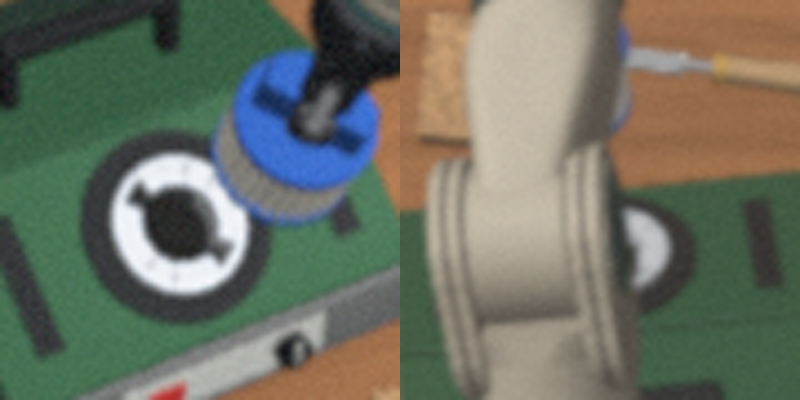

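The picture shows the filter held above and to the right of the collar (collar at scene crop (182,225)). Joint 6 is at its limit and the tilt is 9° short. I'm estimating the arm geometry to see where this tilt can be reached.

```bash
cat > kin.py <<'E'
from h import *
from scipy.optimize import least_squares
D=[([1.2842,.6294,.0385,1.5184,-.0270,.9963,-.01999],[142.23,-633.6,230.38],[-1.5727,0,-2.9208]),
([.49,.43,-.23,1.63,.11,1.09,-.35],[526.9,-215.4,315.1],[-1.572,0,-2.156]),
([-.42,.65,-.30,1.49,.21,1.03,-1.36],[558.6,344.2,235.4],[-1.57,.003,-2.155]),
([-.42,.58,-.32,1.36,.18,1.24,-1.33],[557.4,345.9,326.2],[-1.571,-.003,-2.156])]
Rz=lambda q:Ro.from_euler('z',q).as_matrix();Ry=lambda q:Ro.from_euler('y',q).as_matrix()
def fk(q,L,s):
    h,L1,L2,L3=L
    R=Rz(s[0]*q[0])@Ry(q[1]);p=np.array([0,0,h])+R@[0,0,L1]
    R=R@Rz(s[1]*q[2])@Ry(q[3]);p=p+R@[0,0,L2]
    R=R@Rz(s[2]*q[4])@Ry(q[5]);p=p+R@[0,0,L3]
    R=R@Rz(s[3]*q[6]); return p,R
if __name__=='__main__':
    import itertools
    best=[]
    for s in itertools.product((1,-1),repeat=4):
        f=lambda L:np.concatenate([fk(q,L,s)[0]-p for q,p,r in D])
        o=least_squares(f,[300,400,400,300],loss='soft_l1',f_scale=5)
        o2=[fk(q,o.x,s)[1][:,2] for q,p,r in D]
        # tool frame constancy
        Ms=[fk(q,o.x,s)[1].T@Ro.from_euler('xyz',r).as_matrix() for q,p,r in D]
        best.append((o.cost,s,o.x.round(1),np.abs(Ms-Ms[0]).max().round(2)))
    for b in sorted(best,key=lambda b:b[0]+1000*b[3])[:4]: print(b)
E
python3 kin.py
```

```text
(np.float64(368.9847589213507), (-1, -1, -1, -1), array([-329.8,  656. ,  322.5, -206.8]), np.float64(0.01))
(np.float64(233.82512938535012), (-1, -1, 1, -1), array([-96.4, 563.8, 376.6, -78.1]), np.float64(0.35))
(np.float64(782.6863462991847), (-1, 1, -1, -1), array([-497.7,  420.4,  428.3, -645.6]), np.float64(0.59))
(np.float64(233.82512938535012), (-1, -1, 1, 1), array([-96.4, 563.8, 376.6, -78.1]), np.float64(1.83))
```

```bash
cat > kin2.py <<'E'
from kin import *
S=(-1,)*4
D2=[D[0],D[2],D[3]]
def add(l): D2.extend(l)
def fit(extra):
    DD=D2+extra
    def f(L):
        return np.concatenate([fk(q,L,S)[0]-p for q,p,r in DD])
    o=least_squares(f,[300,400,400,300],loss='soft_l1',f_scale=3)
    return o,[np.round(fk(q,o.x,S)[0]-p,1) for q,p,r in DD]
E
python3 - <<'E'
from kin2 import *
from cell import ctrl
st=ctrl.read_state()
print(st['qpos'].round(4).tolist(),st['eef_pos'].round(1).tolist(),st['tool_rot'].round(4).tolist())
o,r=fit([(st['qpos'],st['eef_pos'],0)]);print(o.x.round(1),r)
E
```

```text
[-0.1609, 0.9864, 0.1972, 0.6405, -0.1499, 1.9773, -0.9056] [691.5, 52.3, 315.0] [-1.851, -0.361, -2.3842]
[347.9 574.9 381.5 374. ] [array([29.5, -1. ,  0.3]), array([-4.7, 26.6,  0.9]), array([-10.6,  27. ,   1.3]), array([-0.8, 29. , -3.9])]
```

```bash
cat > kin3.py <<'E'
from kin import *
S=(-1,)*4
def fk3(q,L):
    h,L1,L2,L3,d1,d2,d3=L
    R=Rz(-q[0])@Ry(q[1]);p=np.array([0,0,h])+R@[0,d1,L1]
    R=R@Rz(-q[2])@Ry(q[3]);p=p+R@[0,d2,L2]
    R=R@Rz(-q[4])@Ry(q[5]);p=p+R@[0,d3,L3]
    return p,R@Rz(-q[6])
Q4=([-0.1609,0.9864,0.1972,0.6405,-0.1499,1.9773,-0.9056],[691.5,52.3,315.0],[-1.851,-0.361,-2.3842])
DD=[D[0],D[2],D[3],Q4]
def fit(DD):
    f=lambda L:np.concatenate([fk3(q,L)[0]-p for q,p,r in DD]+[0.05*(np.array(L[4:]))])
    o=least_squares(f,[348,575,381,374,-10,-10,-10],loss='soft_l1',f_scale=3)
    T=fk3(DD[0][0],o.x)[1].T@Ro.from_euler('xyz',DD[0][2]).as_matrix()
    return o.x,T
lo=np.array([-3.06,-.37,-1.25,.18,-1.1,.23,-2.94]);hi=np.array([3.06,2.12,1.32,2.47,4.24,1.98,2.94])
def ik(L,T,pos,R,q0,w=.02):
    def f(q):
        p,Rr=fk3(q,L); return np.concatenate([(p-pos)/10,50*Ro.from_matrix((Rr@T).T@R).as_rotvec(),w*(q-q0)])
    return least_squares(f,np.clip(q0,lo+.01,hi-.01),bounds=(lo,hi))
if __name__=='__main__':
    L,T=fit(DD);print(L.round(1),[np.round(fk3(q,L)[0]-p,1) for q,p,r in DD])
    print([np.degrees(Ro.from_matrix((fk3(q,L)[1]@T).T@Ro.from_euler('xyz',r).as_matrix()).magnitude()).round(1) for q,p,r in DD])
    rng=np.random.default_rng(0)
    for sgn in (1,-1):
      for (dep,ang) in ((90,0),(5,0),(-20,0),(-34,0),(-34,40),(-34,80),(-27,80)):
        phi=np.radians(35.5-ang); zd=sgn*(np.cos(phi+np.pi/2)*X+np.sin(phi+np.pi/2)*Y)
        p,R=goal(C+Z*(dep+108),zd,-Z)
        rs=[]
        for i in range(12):
            q0=np.array(Q4[0]) if i==0 else np.array(Q4[0])+rng.normal(0,.6,7)
            o=ik(L,T,p,R,q0); pp,RR=fk3(o.x,L)
            rs.append((np.linalg.norm(pp-p)+np.degrees(Ro.from_matrix((RR@T).T@R).magnitude())*5,np.linalg.norm(pp-p),np.degrees(Ro.from_matrix((RR@T).T@R).magnitude()),o.x.round(2)))
        rs0=rs[0];b=min(rs,key=lambda r:r[0])
        print(sgn,dep,ang,'local %.1f %.1f'%rs0[1:3],rs0[3],'best %.1f %.1f'%b[1:3],b[3])
E
python3 kin3.py
```

```text
[338.6 557.9 383.  350.2 -13.8  -6.7  -7.8] [array([-0.3, -0.1,  0.4]), array([ 1.9, -0.1, -0.2]), array([-2.8,  0.8, -0.1]), array([ 0.1, -0.4, -0. ])]
[np.float64(0.0), np.float64(0.3), np.float64(0.6), np.float64(0.0)]
1 90 0 local 30.6 2.8 [-0.12  1.01  0.05  0.71 -0.04  1.98 -0.94] best 30.6 2.8 [-0.12  1.01  0.05  0.71 -0.04  1.98 -0.94]
1 5 0 local 0.0 0.0 [-0.17  1.03  0.19  0.85 -0.13  1.88 -0.88] best 0.0 0.0 [-0.24  1.05  0.42  0.85 -0.27  1.9  -0.78]
1 -20 0 local 0.0 0.0 [-0.17  1.02  0.19  0.94 -0.13  1.81 -0.87] best 0.0 0.0 [-0.17  1.02  0.19  0.94 -0.13  1.81 -0.87]
1 -34 0 local 0.0 0.0 [-0.18  1.01  0.19  0.99 -0.13  1.77 -0.87] best 0.0 0.0 [-0.22  1.02  0.31  0.99 -0.2   1.77 -0.81]
1 -34 40 local 0.0 0.0 [-0.25  1.03  0.39  0.99 -0.25  1.78 -1.47] best 0.0 0.0 [-0.37  1.1   0.74  0.99 -0.47  1.84 -1.3 ]
1 -34 80 local 0.0 0.0 [-0.32  1.07  0.59  0.99 -0.38  1.81 -2.07] best 0.0 0.0 [-0.28  1.05  0.48  0.99 -0.31  1.79 -2.12]
1 -27 80 local 0.0 0.0 [-0.31  1.07  0.58  0.97 -0.37  1.83 -2.08] best 0.0 0.0 [-0.43  1.19  1.03  0.97 -0.67  1.94 -1.86]
-1 90 0 local 3
[... 154 characters left out ...]
4  0.37  1.94  1.91] best 0.0 0.0 [-0.15  1.03  0.14  0.85 -0.1   1.88  2.24]
-1 -20 0 local 0.0 0.0 [ 0.13  1.07 -0.65  0.93  0.4   1.87  1.87] best 0.0 0.0 [ 0.01  1.02 -0.3   0.93  0.18  1.82  2.04]
-1 -34 0 local 0.0 0.0 [ 0.15  1.08 -0.67  0.98  0.41  1.84  1.85] best 0.0 0.0 [ 0.04  1.03 -0.38  0.98  0.23  1.79  1.99]
-1 -34 40 local 0.0 0.0 [ 0.08  1.04 -0.49  0.98  0.3   1.8   1.24] best 0.0 0.0 [-0.04  1.01 -0.17  0.98  0.1   1.77  1.4 ]
-1 -34 80 local 0.0 0.0 [ 0.01  1.02 -0.3   0.98  0.18  1.78  0.64] best 0.0 0.0 [-0.13  1.01  0.07  0.99 -0.05  1.76  0.81]
-1 -27 80 local 0.0 0.0 [ 0.01  1.02 -0.29  0.96  0.17  1.8   0.64] best 0.0 0.0 [ 0.12  1.06 -0.6   0.96  0.37  1.84  0.5 ]
```

The fitted model is accurate to about 1–3 mm and shows the tilt is reachable lower down. I'm moving to about 15 mm above the rim on the axis.

```bash
cat > plan.py <<'E'
from h import *
from cell import ctrl
def show(dep,ang=35.5,C=C,h=108,off=(0,0)):
    st=ctrl.read_state(); phi=np.radians(ang); zd=(np.cos(phi+np.pi/2)*X+np.sin(phi+np.pi/2)*Y)
    C2=C+off[0]*X+off[1]*Y
    print(dep,ang,step(st,*goal(C2+Z*(dep+h),zd,-Z)))
    R=Ro.from_euler('xyz',st['tool_rot']).as_matrix()
    d=st['eef_pos']-C; zt=R[:,2]
    print('now: axis xy',(d@X).round(1),(d@Y).round(1),'dep',(d@Z-h).round(1),'ang',np.degrees(np.arctan2(zt@Y,zt@X)-np.pi/2).round(1)%180,'tilt',np.degrees(np.arccos(-R[:,1]@Z)).round(1),'F seat',[(st['force']@v).round(1) for v in (X,Y,Z)],'w',st['width'].round(1),'t',st['clock'],'q6',st['qpos'][5].round(2))
E
python3 -c "
from plan import *
show(15)"
```

```text
15 35.5 (array([0.99, 9.19, 0.44]), array([-5. ,  0.1, -7.6]))Traceback (most recent call last):
  File "<string>", line 3, in <module>
    show(15)
    ~~~~^^^^
  File "plan.py", line 9, in show
    print('now: axis xy',(d@X).round(1),(d@Y).round(1),'dep',(d@Z-h).round(1),'ang',np.degrees(np.arctan2(zt@Y,zt@X)-np.pi/2).round(1)%180,'tilt',np.degrees(np.arccos(-R[:,1]@Z)).round(1),'F seat',[(st['force']@v).round(1) for v in (X,Y,Z)],'w',st['width'].round(1),'t',st['clock'],'q6',st['qpos'][5].round(2))
                                                                                                                                                                                                                                                     ^^^^^^^^^^^^^^^^^
AttributeError: 'float' object has no attribute 'round'
```

```bash
sed -i "s/st\['width'\].round(1)/round(st['width'],1)/" plan.py; python3 -m inch '[0,0.2,1.5,0.1,-0.8,0,-1.2, 0,0.4,4,0.2,-2,0,-3.2, 0,0.7,6.5,0.3,-3.6,0,-5.4, 0,1,8.4,0.4,-4.6,0,-7, 0,1,9.2,0.4,-5,0,-7.6, 0,1,9.2,0.4,-5,0,-7.6, 0,1,9.2,0.4,-5,0,-7.6, 0,1,9.2,0.4,-5,0,-7.6]'; python3 -c "
from plan import *
show(15)
from look import *
look('h2',C+30*Z)
show(15)"
```

```text
clock: 7.1
eef_pos: [647.9, 39.0, 238.4]
tool_rot: [-1.952, -0.484, -2.34]
force: [-0.1, 0.0, -3.1]
width: 23.2
15 35.5 (array([-0.17,  0.33,  0.04]), array([-0.2, -0.1, -0.2]))
now: axis xy 1.6 0.7 dep 18.3 ang 35.4 tilt 0.3 F seat [np.float64(-1.8), np.float64(-0.1), np.float64(-2.6)] w 23.2 t 7.1 q6 1.92
scene 290 152 scale 0.225
top 269 118 scale 0.225
15 35.5 (array([-0.18,  0.31,  0.05]), array([-0.2, -0. , -0.1]))
now: axis xy 1.8 0.6 dep 18.1 ang 35.5 tilt 0.2 F seat [np.float64(-1.7), np.float64(0.6), np.float64(-2.7)] w 23.2 t 7.2 q6 1.92
```

View pics/h2.png

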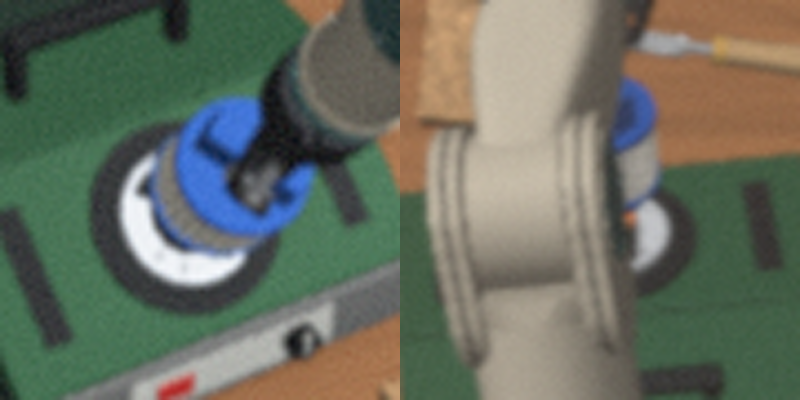

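The filter is tilted with the collar and hovers over it. In the scene crop the plate centre is near (245,165) and the visible slot is at (147,190). Now a numeric check of the axis alignment.

Run:
```python
from h import *
c0=onplane('scene',np.array([[332.,200]]),134)[0]
im=cv2.imread('pics/h2_scene_full.png').astype(int)
m=((im[...,0]>im[...,2]+40)&(im[...,0]>110)).astype(np.uint8); w=np.zeros_like(m); w[152:242,290:380]=1; m&=w
cs,_=cv2.findContours(m,cv2.RETR_EXTERNAL,cv2.CHAIN_APPROX_NONE);c=max(cs,key=cv2.contourArea)
print(cv2.boundingRect(c))
H=cv2.convexHull(c)[:,0]
th=np.linspace(0,2*np.pi,200)
for z in (124,62):  # top plate / bottom plate outlines
    P=proj('scene',c0+Z*z+48*(np.cos(th)[:,None]*X+np.sin(th)[:,None]*Y)); print(z,P.min(0).round(1),P.max(0).round(1))
big=cv2.resize(cv2.imread('pics/h2_scene_full.png')[165:225,300:380],(800,600),interpolation=cv2.INTER_CUBIC)
for z in (124,120,58):
    P=proj('scene',c0+Z*z+48*(np.cos(th)[:,None]*X+np.sin(th)[:,None]*Y)); 
    cv2.polylines(big,[(((P-[300,165]+.5)*10-.5)).astype(int)],True,(0,255,255),1)
cv2.imwrite('pics/h2_big.png',big)
```

```text
(329, 173, 32, 33)
124 [329.2 174.6] [359.7 205.7]
62 [323.2 180.3] [352.7 210.3]
```

View pics/h2_big.png

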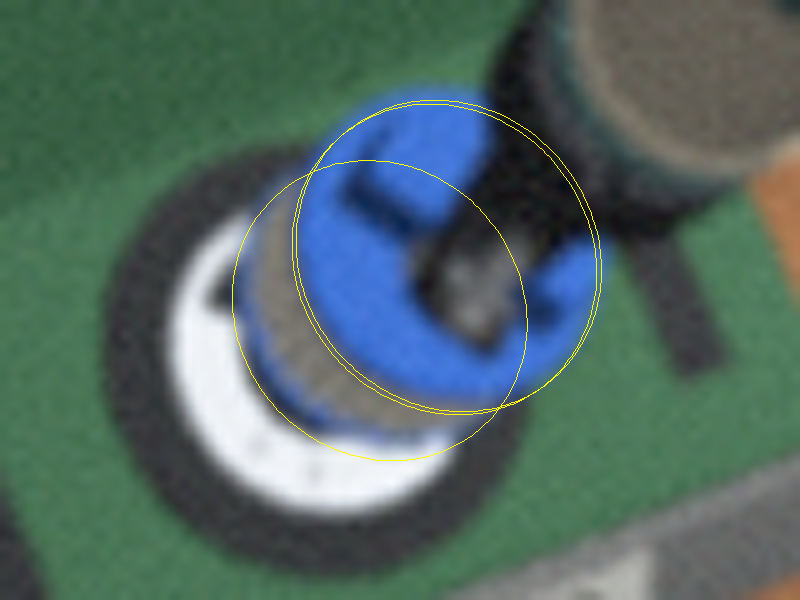

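```bash
python3 - <<'E'
from h import *
for v,n in((X,'X'),(Y,'Y'),(Z,'Z')): print(n,(proj('scene',C+90*Z+10*v)-proj('scene',C+90*Z)).round(2))
E
python3 -c "
from plan import *
show(5,off=(-2,0))"
```

```text
X [-1.3  -2.99]
Y [-2.84  1.07]
Z [ 1.05 -0.84]
5 35.5 (array([-0.34,  1.32,  0.17]), array([-0.2, -0. , -0.1]))
now: axis xy 1.8 0.6 dep 18.1 ang 35.5 tilt 0.2 F seat [np.float64(-1.7), np.float64(0.6), np.float64(-2.7)] w 23.2 t 7.2 q6 1.92
```

```bash
python3 -c "
from plan import *
show(0,off=(-2,3))"
```

```text
0 35.5 (array([-0.16,  1.82,  0.41]), array([-0.2, -0. , -0.1]))
now: axis xy 1.8 0.6 dep 18.1 ang 35.5 tilt 0.2 F seat [np.float64(-1.7), np.float64(0.6), np.float64(-2.7)] w 23.2 t 7.2 q6 1.92
```

```bash
python3 -m inch '[0,-0.1,0.6,0.2,0,0,0, 0,-0.15,1.2,0.4,0,0,0, 0,-0.15,1.8,0.4,0,0,0, 0,-0.15,1.8,0.4,0,0,0]' >/dev/null
python3 - <<'E'
from plan import *
from look import *
look('h3',C+30*Z); show(-10,off=(-2,3))
c0=onplane('scene',np.array([[332.,200]]),134)[0]
th=np.linspace(0,2*np.pi,200)
raw=cv2.resize(cv2.imread('pics/h3_scene_full.png')[165:225,300:380],(800,600),interpolation=cv2.INTER_CUBIC)
st=ctrl.read_state(); dep=(st['eef_pos']-C)@Z-108
for z in (106+dep,40+dep):
    P=proj('scene',c0+Z*z+48*(np.cos(th)[:,None]*X+np.sin(th)[:,None]*Y)); 
    cv2.polylines(raw,[(((P-[300,165]+.5)*10-.5)).astype(int)],True,(0,255,255),1)
cv2.imwrite('pics/h3_big.png',raw)
E
```

```text
scene 290 152 scale 0.225
top 269 118 scale 0.225
-10 35.5 (array([-0.01,  0.87,  0.02]), array([-0.1, -0. , -0. ]))
now: axis xy -1.8 2.9 dep -1.3 ang 35.5 tilt 0.1 F seat [np.float64(-2.4), np.float64(0.9), np.float64(-2.3)] w 23.4 t 7.7 q6 1.86
```

View pics/h3_big.png

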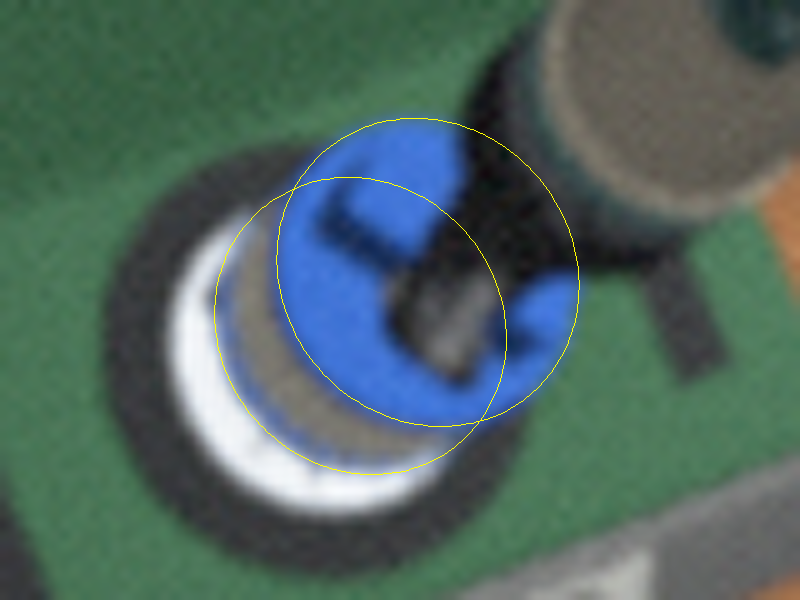

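The drum outline now matches the collar axis to about 2 mm. Next I descend gently while reading the force.

```bash
python3 -c "
from plan import *
show(-12,off=(-3,3))"; python3 -m inch '[0,0,0.4,0,0,0,0, 0,0.1,0.8,0,0,0,0, 0,0.1,1.1,0,0,0,0, 0,0.1,1.1,0,0,0,0]'; python3 -c "
from plan import *
show(-20,off=(-3,3))"
```

```text
-12 35.5 (array([-0.09,  1.07,  0.08]), array([-0.1, -0. , -0. ]))
now: axis xy -1.8 2.9 dep -1.3 ang 35.5 tilt 0.1 F seat [np.float64(-2.4), np.float64(0.9), np.float64(-2.3)] w 23.4 t 7.7 q6 1.86
clock: 8.1
eef_pos: [632.5, 34.8, 211.6]
tool_rot: [-1.956, -0.486, -2.339]
force: [0.2, 0.3, -2.1]
width: 23.1
-20 35.5 (array([-0.2 ,  0.73,  0.08]), array([-0., -0.,  0.]))
now: axis xy -0.9 3.5 dep -12.7 ang 35.5 tilt 0.0 F seat [np.float64(-1.4), np.float64(-0.3), np.float64(-1.5)] w 23.1 t 8.1 q6 1.83
```

```bash
python3 -m inch '[0,-0.1,0.2,0.05,0,0,0, 0,-0.15,0.4,0.05,0,0,0, 0,-0.15,0.6,0.05,0,0,0, 0,-0.15,0.6,0.05,0,0,0]'; python3 -c "
from plan import *
show(-30,off=(-2,3.3))"
```

```text
clock: 8.5
eef_pos: [630.5, 35.1, 205.8]
tool_rot: [-1.956, -0.486, -2.339]
force: [0.5, -1.0, -2.5]
width: 23.1
-30 35.5 (array([ 0.07,  1.15, -0.02]), array([-0.1, -0. ,  0. ]))
now: axis xy -2.6 3.0 dep -18.5 ang 35.5 tilt 0.1 F seat [np.float64(-1.8), np.float64(1.0), np.float64(-1.8)] w 23.1 t 8.5 q6 1.81
```

```bash
python3 -m inch '[0,0,0.2,0,0,0,0, 0,0,0.4,0,0,0,0, 0,0,0.6,0,0,0,0, 0,0,0.6,0,0,0,0]'; python3 -c "
from plan import *
show(-33,off=(-2.6,3.0))"
```

```text
clock: 8.9
eef_pos: [627.8, 34.9, 201.9]
tool_rot: [-1.954, -0.484, -2.339]
force: [2.0, 0.8, 2.4]
width: 23.5
-33 35.5 (array([ 0.  ,  0.97, -0.  ]), array([-0.1, -0. , -0.1]))
now: axis xy -2.6 3.0 dep -23.3 ang 35.5 tilt 0.2 F seat [np.float64(-0.3), np.float64(-0.6), np.float64(3.2)] w 23.5 t 8.9 q6 1.79
```

```bash
python3 -m inch '[0,0,0.2,0,0,0,0, 0,0,0.4,0,0,0,0, 0,0,0.6,0,0,0,0, 0,0,0.6,0,0,0,0]'; python3 -c "
from plan import *
show(-33,off=(-2.6,3.0))"
```

```text
clock: 9.3
eef_pos: [624.4, 34.7, 197.0]
tool_rot: [-1.954, -0.484, -2.339]
force: [5.9, 1.2, 5.8]
width: 23.2
-33 35.5 (array([ 0.01,  0.38, -0.  ]), array([-0.1, -0. , -0.1]))
now: axis xy -2.7 3.0 dep -29.2 ang 35.5 tilt 0.2 F seat [np.float64(-1.6), np.float64(-0.6), np.float64(8.2)] w 23.2 t 9.3 q6 1.78
```

The stiffness is about 0.8 N/mm, which means the lugs are in the slots and the spring plate is moving. I'm pushing below the ledge.

```bash
python3 -m inch '[0,0,0.2,0,0,0,0, 0,0,0.4,0,0,0,0, 0,0,0.6,0,0,0,0, 0,0,0.68,0,0,0,0, 0,0,0.68,0,0,0,0]'; python3 -c "
from plan import *
show(-35,off=(-2.6,3.0))"
```

```text
clock: 9.8
eef_pos: [621.3, 34.4, 192.5]
tool_rot: [-1.952, -0.483, -2.34]
force: [7.3, 2.5, 9.5]
width: 23.5
-35 35.5 (array([0.01, 0.03, 0.  ]), array([-0.2, -0. , -0.2]))
now: axis xy -2.6 2.9 dep -34.7 ang 35.5 tilt 0.3 F seat [np.float64(-0.6), np.float64(-1.9), np.float64(12.1)] w 23.5 t 9.8 q6 1.76
```

```bash
python3 -m inch '[0,0,0.08,0,0,0,0, 0,0,0.16,0,0,0,0, 0,0,0.16,0,0,0,0]'; python3 -c "
from plan import *
for i in range(1): show(-35,off=(-2.6,3.0))"
```

```text
clock: 10.1
eef_pos: [621.2, 34.5, 192.4]
tool_rot: [-1.951, -0.481, -2.34]
force: [9.7, 1.6, 15.3]
width: 23.3
-35 35.5 (array([0.01, 0.02, 0.01]), array([-0.3, -0. , -0.3]))
now: axis xy -2.6 2.8 dep -34.8 ang 35.5 tilt 0.4 F seat [np.float64(0.7), np.float64(-0.8), np.float64(18.2)] w 23.3 t 10.1 q6 1.75
```

The plate has bottomed: depth no longer changes while the force rises. I'm turning clockwise, which is +y in the tool frame.

```bash
python3 -m inch '[0,0,0,0,0,3,0, 0,0,0,0,0,8,0, 0,0,0,0,0,13,0, 0,0,0,0,0,18,0, 0,0,0,0,0,23,0, 0,0,0,0,0,28,0, 0,0,0,0,0,33,0, 0,0,0,0,0,38,0, 0,0,0,0,0,40,0, 0,0,0,0,0,40,0]'; python3 -c "
from plan import *
show(-35,-44.5,off=(-2.6,3.0)); print(ctrl.read_state()['torque']@Z,ctrl.read_state()['qpos'].round(2))"
```

```text
clock: 11.1
eef_pos: [621.4, 34.8, 192.3]
tool_rot: [-1.515, -0.601, 3.133]
force: [9.5, 3.0, 14.9]
width: 23.2
-35 -44.5 (array([0.02, 0.02, 0.04]), array([ 0.1, 40. , -0.5]))
now: axis xy -2.9 2.6 dep -34.8 ang 175.5 tilt 0.5 F seat [np.float64(0.6), np.float64(-2.2), np.float64(17.8)] w 23.2 t 11.1 q6 1.77
-0.014482634979812272 [-0.24  1.03  0.39  1.   -0.25  1.77 -1.47]
```

```bash
python3 -m inch '[0,0,0,0,0,3,0, 0,0,0,0,0,8,0, 0,0,0,0,0,13,0, 0,0,0,0,0,18,0, 0,0,0,0,0,23,0, 0,0,0,0,0,28,0, 0,0,0,0,0,32,0, 0,0,0,0,0,35,0, 0,0,0,0,0,35,0]'; python3 -c "
from plan import *
show(-35,-44.5,off=(-2.6,3.0)); print(ctrl.read_state()['torque']@Z)"
```

```text
clock: 12.0
eef_pos: [621.2, 34.3, 192.4]
tool_rot: [-1.156, -0.451, 2.443]
force: [9.3, 2.6, 16.2]
width: 23.0
-35 -44.5 (array([ 0.01,  0.02, -0.  ]), array([ 0.2,  4.9, -0.4]))
now: axis xy -2.7 3.1 dep -34.8 ang 140.4 tilt 0.5 F seat [np.float64(1.5), np.float64(-1.8), np.float64(18.7)] w 23.0 t 12.0 q6 1.79
-0.04797018439453605
```

```bash
python3 -m inch '[0,0,0,0,0,2,0, 0,0,0,0,0,4,0, 0,0,0,0,0,5,0, 0,0,0,0,0,5,0]'; python3 -c "
from plan import *
show(-35,-44.5,off=(-2.6,3.0)); print(ctrl.read_state()['torque']@Z)"
```

```text
clock: 12.4
eef_pos: [621.2, 34.4, 192.5]
tool_rot: [-1.12, -0.415, 2.357]
force: [9.2, 2.2, 15.8]
width: 23.1
-35 -44.5 (array([-0.  ,  0.02,  0.  ]), array([ 0.2,  0. , -0.4]))
now: axis xy -2.6 3.0 dep -34.8 ang 135.5 tilt 0.4 F seat [np.float64(1.4), np.float64(-1.4), np.float64(18.3)] w 23.1 t 12.4 q6 1.79
0.09503331767821405
```

```bash
python3 -m inch '[0,0,0,0,0,2,0, 0,0,0,0,0,3,0, 0,0,0,0,0,3,0]'; python3 -c "
from plan import *
show(-35,-44.5,off=(-2.6,3.0)); print(ctrl.read_state()['torque']@Z)"
```

```text
clock: 12.7
eef_pos: [621.2, 34.4, 192.5]
tool_rot: [-1.1, -0.392, 2.306]
force: [8.7, 2.6, 16.4]
width: 23.1
-35 -44.5 (array([-0.  ,  0.02,  0.  ]), array([ 0.2, -3. , -0.4]))
now: axis xy -2.6 3.0 dep -34.8 ang 132.5 tilt 0.4 F seat [np.float64(2.1), np.float64(-1.8), np.float64(18.6)] w 23.1 t 12.7 q6 1.79
0.07384034994273928
```

```bash
python3 -m inch '[0,0,0,0,0,2,0, 0,0,0,0,0,3,0, 0,0,0,0,0,3,0]'; python3 -c "
from plan import *
show(-35,-44.5,off=(-2.6,3.0)); print(ctrl.read_state()['torque']@Z)"
```

```text
clock: 13.0
eef_pos: [620.9, 34.0, 192.7]
tool_rot: [-1.08, -0.368, 2.255]
force: [9.2, 1.8, 16.7]
width: 23.4
-35 -44.5 (array([ 0.  ,  0.02, -0.05]), array([ 0.2, -6. , -0.4]))
now: axis xy -2.2 3.4 dep -34.8 ang 129.5 tilt 0.4 F seat [np.float64(2.0), np.float64(-1.0), np.float64(19.0)] w 23.4 t 13.0 q6 1.8
0.3431583850609475
```

```bash
python3 -m inch '[0,0,0,0,0,1,0, 0,0,0,0,0,2,0, 0,0,0,0,0,2,0]'; python3 -c "
from plan import *
show(-35,-44.5,off=(-2.6,3.0)); print(ctrl.read_state()['torque']@Z)"
```

```text
clock: 13.3
eef_pos: [620.8, 33.9, 192.8]
tool_rot: [-1.069, -0.353, 2.225]
force: [8.4, -0.2, 16.4]
width: 23.6
-35 -44.5 (array([-0.  ,  0.02, -0.07]), array([ 0.1, -7.9, -0.4]))
now: axis xy -2.1 3.4 dep -34.8 ang 127.6 tilt 0.4 F seat [np.float64(2.6), np.float64(1.0), np.float64(18.2)] w 23.6 t 13.3 q6 1.8
1.3490557504457175
```

The torque has risen to 1.35 N·m, so this is the firm stop. I'm easing off slowly, taking off a little torque at the same time.

```bash
python3 -m inch '[0,0,-0.1,0,0,-1,0, 0,0,-0.3,0,0,-2,0, 0,0,-0.5,0,0,-2,0, 0,0,-0.6,0,0,-2,0, 0,0,-0.6,0,0,-2,0]'; python3 -c "
from plan import *
show(-35,-44.5,off=(-2.6,3.0)); print(ctrl.read_state()['torque']@Z)"
```

```text
clock: 13.8
eef_pos: [622.9, 34.0, 195.5]
tool_rot: [-1.076, -0.371, 2.253]
force: [4.2, -0.4, 7.8]
width: 23.2
-35 -44.5 (array([ 0.01,  0.36, -0.06]), array([ 0. , -6. , -0.1]))
now: axis xy -2.2 3.5 dep -31.4 ang 129.5 tilt 0.2 F seat [np.float64(1.1), np.float64(0.8), np.float64(8.8)] w 23.2 t 13.8 q6 1.81
0.15752816523163327
```

```bash
python3 -m inch '[0,0,-0.1,0,0,0,0, 0,0,-0.2,0,0,0,0, 0,0,-0.2,0,0,0,0]'; python3 -c "
from plan import *
show(-35,-44.5,off=(-2.6,3.0)); print(ctrl.read_state()['torque']@Z)"
```

```text
clock: 14.1
eef_pos: [623.8, 34.2, 196.8]
tool_rot: [-1.076, -0.371, 2.252]
force: [3.6, 0.2, 6.5]
width: 22.8
-35 -44.5 (array([ 0.01,  0.52, -0.06]), array([ 0. , -6. , -0.1]))
now: axis xy -2.2 3.4 dep -29.8 ang 129.5 tilt 0.1 F seat [np.float64(0.8), np.float64(0.1), np.float64(7.4)] w 22.8 t 14.1 q6 1.82
0.12912332505096638
```

```bash
python3 -m inch '[0,0,-0.1,0,0,0,0, 0,0,-0.2,0,0,0,0, 0,0,-0.3,0,0,0,0, 0,0,-0.3,0,0,0,0]'; python3 -c "
from plan import *
show(-35,-44.5,off=(-2.6,3.0)); print(ctrl.read_state()['torque']@Z)"
```

```text
clock: 14.5
eef_pos: [625.2, 34.3, 198.7]
tool_rot: [-1.075, -0.372, 2.252]
force: [2.1, -1.1, 6.1]
width: 23.2
-35 -44.5 (array([ 0.01,  0.76, -0.05]), array([-0. , -6.1, -0.1]))
now: axis xy -2.3 3.4 dep -27.4 ang 129.4 tilt 0.1 F seat [np.float64(1.9), np.float64(1.3), np.float64(6.2)] w 23.2 t 14.5 q6 1.82
0.21311963202665368
```

```bash
python3 -m inch '[0,0,-0.1,0,0,0,0, 0,0,-0.2,0,0,0,0, 0,0,-0.2,0,0,0,0]'; python3 -c "
from plan import *
show(-35,-44.5,off=(-2.6,3.0)); print(ctrl.read_state()['torque']@Z)"
```

```text
clock: 14.8
eef_pos: [625.6, 34.5, 199.2]
tool_rot: [-1.073, -0.373, 2.25]
force: [-2.8, -2.0, -1.1]
width: 22.9
-35 -44.5 (array([ 0.  ,  0.83, -0.03]), array([-0.1, -6.1,  0. ]))
now: axis xy -2.4 3.2 dep -26.7 ang 129.4 tilt 0.1 F seat [np.float64(1.8), np.float64(1.8), np.float64(-2.6)] w 22.9 t 14.8 q6 1.83
0.17922857180529717
```

The filter now sits at 26.7 mm and the force has swung over to a slight pull, so the lugs are against the notch ceiling. I'm letting go and backing out along the axis.

```bash
python3 -m inch '[0.3,0,0,0,0,0,0, 0.6,0,0,0,0,0,0, 1,0,0,0,0,0,0, 1,0,0,0,0,0,0, 1,0,0,0,0,0,0, 1,0,0,0,0,0,0]';python3 -m inch '[1,0,-1,0,0,0,0, 1,0,-3,0,0,0,0, 1,0,-5,0,0,0,0, 1,0,-7,0,0,0,0, 1,0,-7,0,0,0,0]'; python3 -c "
from plan import *
show(0)"
```

```text
clock: 15.4
eef_pos: [626.6, 34.7, 200.0]
tool_rot: [-1.076, -0.372, 2.252]
force: [-1.0, 0.4, -0.2]
width: 85.6
clock: 15.9
eef_pos: [660.4, 37.2, 252.1]
tool_rot: [-1.077, -0.367, 2.252]
force: [-0.1, 0.3, -1.0]
width: 85.0
0 35.5 (array([ 0.34,  3.66, -0.18]), array([ -0.2, -86.2,  -0.3]))
now: axis xy -0.6 3.6 dep 36.6 ang 129.3 tilt 0.3 F seat [np.float64(-0.5), np.float64(-0.3), np.float64(-0.9)] w 85.0 t 15.9 q6 1.98
```

```bash
python3 -c "
from plan import *
st=ctrl.read_state();R=Ro.from_euler('xyz',st['tool_rot']).as_matrix()
print(R.T@np.array([-2,0,6.]), R.T@np.array([-10,-30,14.]), np.degrees(Ro.from_matrix(R.T@goal((0,0,0),*down(-60))[1]).as_rotvec()))"
```

```text
[ 3.32896559 -3.79763207  3.8073585 ] [-10.85043621  -4.2530794   32.56039542] [ -8.47115091 -73.14930864  36.32543685]
```

```bash
python3 -m inch '[1,1.6,-1.9,1.9,0,0,0, 1,3.3,-3.8,3.8,-1,-5,3, 1,3.3,-3.8,3.8,-2,-10,6, 1,-1,-4,10,-3,-18,10, 1,-4,-4.1,17,-4,-26,14, 1,-7,-4.2,24,-5,-34,18, 1,-10.9,-4.3,32.6,-6,-42,22, 1,-10.9,-4.3,32.6,-7,-50,26, 1,-10.9,-4.3,32.6,-7,-58,30, 1,-10.9,-4.3,32.6,-7,-58,30]'
python3 - <<'E'
from look import *
print(ctrl.read_state()['force'])
look('e1',C+40*Z,50)
E
```

```text
clock: 16.9
eef_pos: [557.1, -270.8, 395.5]
tool_rot: [-1.515, -0.103, -2.888]
force: [-0.3, -0.3, -0.3]
width: 85.4
[-0.33585801 -0.26019358 -0.30926094]
scene 286 146 scale 0.25
top 264 111 scale 0.25
```

View pics/e1.png

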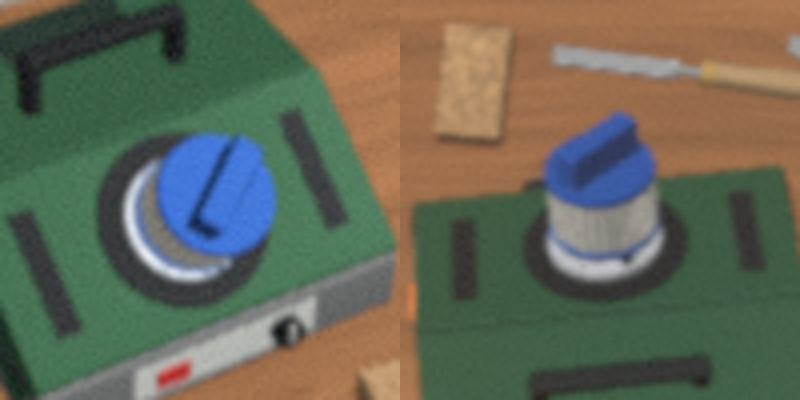

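View pics/e1_scene_full.png

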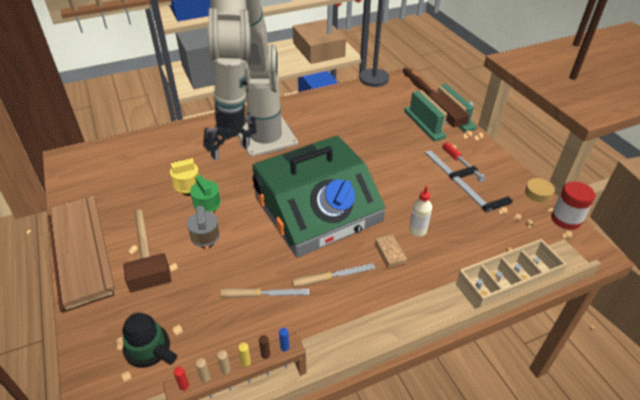

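The pictures show the filter standing square in the collar with its bar turned (scene about (340,195), top about (314,155)). Everything else is where it was. As a last number I compare the bar angle and plate height with the expected home values.

Run:
```python
from h import *
c0=onplane('scene',np.array([[332.,200]]),134)[0]
cv=lambda p:(np.array(p,float)+.5)*.25-.5+[286,146]
P=onplane('scene',cv([(193,222),(238,140)]),p0=c0+Z*79,nn=Z);d=P[1]-P[0]
print('bar ang',np.degrees(np.arctan2(d@Y,d@X)))
im=cv2.imread('pics/e1_scene_full.png').astype(int)
m=((im[...,0]>im[...,2]+40)&(im[...,0]>150)).astype(np.uint8);w=np.zeros_like(m);w[170:215,315:365]=1;m&=w
c=max(cv2.findContours(m,0,1)[0],key=cv2.contourArea);print(cv2.boundingRect(c))
th=np.linspace(0,6.283,300)[:,None]
for z in (68,74,79,86):
    Q=proj('scene',c0+Z*z+48*(np.cos(th)*X+np.sin(th)*Y));print(z,Q.min(0).round(1),Q.max(0).round(1))
a=cv2.imread('pics/scene0.png').astype(int);df=np.abs(a-im).max(2);df[:160]=0
ys,xs=np.nonzero(cv2.morphologyEx((df>45).astype(np.uint8),2,np.ones((3,3))))
n,l,s,ce=cv2.connectedComponentsWithStats(cv2.morphologyEx((df>45).astype(np.uint8),2,np.ones((3,3))));print(s[1:].tolist())
```

```text
bar ang -52.63617126319993
(323, 179, 32, 32)
68 [323.7 179.7] [353.4 209.9]
74 [324.3 179.2] [354.  209.5]
79 [324.8 178.7] [354.6 209.1]
86 [325.4 178.1] [355.3 208.6]
[[397, 167, 30, 36, 830], [319, 179, 36, 36, 938]]
```

```bash
python3 -c "
from cell import ctrl,finish_job
print(ctrl.read_state()['clock']); print(finish_job())"
```

```text
17.0
the job is handed in; nothing more can be done
None
```

The clean blue and white filter is fitted in the collar, and I handed the job in at 17.0 s of the 54 s allowed. I read the slots in the picture at about +35.5° and lowered the filter into them. I pushed until the sprung plate bottomed and turned clockwise to a firm stop at 1.35 N·m, about 88° by the hand's angle. Then I eased off, let go and backed the arm clear.

**By feel:** it seems to be home. The foot rose from 34.8 mm to 26.7 mm below the rim, against 27 mm nominal for home. The spring push then changed to a slight pull, as it should when the lugs reach the top of the notch.

**By camera:** the bar is at about −53° in the seat frame, close to the −50° felt at the stop. Of the things in the scene view, only the filter's old place and the collar changed.

**Not confirmed:**
- **Height:** the camera was too coarse to tell the home height from one 5 mm lower, so "home" rests on the depth and force readings.
- **Turn:** it came out about 8° more than the nominal 80°, so the slots were probably a few degrees off my reading, or the hand gave a little against the stop.
- **Lock:** I did not try turning the filter back to test it.

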